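# Start up the soldering bench in the safe order

### The arm

A 7-joint arm with a two-finger parallel gripper is mounted at the origin on the work surface. World frame = base frame: x ahead of the robot, y to its left, z up, the work surface at z = 0. Lengths are in m, angles in rad, forces in N, time in s.
With the tool pointing down it reaches from about 0.4 to 0.9 m from the base axis. Payload 5.6 kg.
Tool frame: the origin (TCP) lies midway between the tips of the shut fingers; the grasp point (between the pads) lies 19 mm behind it; z points along the fingers, y is the line along which they close (so a half turn about z gives the same grasp; the last joint's range is limited). The gripper opens to 92 mm and grips with 3 to 60 N. Pads are 20 mm wide; open, the fingers measure 128 mm over their backs; the gripper's body (75 mm by 189 mm) begins 69 mm behind the grasp point.
Start: joints at [-1.251, 0.468, -0.012, 1.603, 0.006, 1.071, -0.056], TCP at [0.231, 0.608, 0.215] pointing down, gripper open.
Joint ranges: [-2.53, 2.53], [-0.31, 2.02], [-1.57, 1.55], [0.28, 2.44], [-1.29, 4.43], [0.15, 1.84], [-2.92, 2.92]. Speed limits (rad/s): [2.57, 2.57, 3.14, 3.14, 3.14, 3.14, 3.14].

### API

Orientations are given as a 3x3 rotation matrix whose columns are the frame's x, y, z axes.
In Python, from station import env, effector, solver, viewer, workorder, search_frame, tip_of gives the robot as it stands. Calls block until the motion is done:
- env.reach(position, orientation): joint-space move of the TCP to a pose.
- env.movel(position, frame=None, rate=0.15): straight line of the TCP; frame=None keeps the orientation; rate is the mean speed in m/s.
- env.goto_joints(angles): joint-space move.
- effector.release() and effector.grasp(squeeze=None): open the fingers fully, or close them until they stop; squeeze is the grip in N (None keeps the last).
- env.pause(seconds).
- solver.inverse_kinematics(position, orientation): joint angles nearest the present ones, or None.
- env.sense(): the state.
- viewer.read_camera(name): name is "side" or "top"; returns (picture, depth): 400x640x3 uint8, red, green, blue; 400x640 float32, m along the optical axis (not along the pixel's ray), 0 where there is no reading.
- viewer.camera_info(name): a dict with "intrinsics" (3x3 intrinsics, pixels), "dist_coeffs" ([k1, k2, p1, p2, k3] as OpenCV has them; the pictures are not rectified), "eye" and "rotation" of the camera in the world. Camera axes: x right, y up, looking along -z (the intrinsics and any distortion apply to the point x, -y, -z); pixel columns grow to the right and rows downward; lengths in m; the calibration is good to about 2 mm. A picture is of the moment at which its call begins. camera_info takes no time and is no camera call.
A pose or a line that the arm cannot do raises env.PlanningError and nothing moves.
- workorder.finish_job(): hands the job in; it is judged then, once.
Trained networks look in the newest picture that a camera, given by its name, has taken for a name from the list of things; names that differ only in an ending like _2 or _b are one class to them, and where a whole thing is asked for, a point or a joint stands for the part that bears it (a point fixed in the world has none). Each returns a list of dicts, best first, with "score" (0 to 1); they miss things now and then, are a little off and sometimes report something else, mostly with a low value. They report only what shows in the picture. A call takes as long as a camera call. They do not tell look-alikes from the thing itself.
- search_frame(camera, name): "at" ([x, y, z] in m, in world coordinates, good to about 4 mm: the middle of the surface that is visible of it).
- tip_of(camera, name): "at" ([x, y, z] in m, in world coordinates, good to about 4 mm: a listed point, or the origin of a listed thing).
The state is a dict: "t": time; "joint_positions": joint angles; "joint_velocities": joint speeds; "tau": joint torques, N m; "ee_pos": TCP position; "tcp_rot": TCP orientation; "wrist_force": force on the tool from outside, world axes, zero at the start; "moment": the same for the moment, N m; "gripper_width": finger opening in m; "grasp_force": force on a finger pad.
Only numpy, scipy, OpenCV 4.12 (cv2) and the standard library are available. Lean on these libraries where they do the work, as an engineer would, in place of code of your own. Each camera call takes 0.05 s, during which the arm holds its last target. There are 200 camera calls.

### The job

Get the soldering bench ready, pressing with the fingertips: first push the fume extractor's red rocker switch fully over to on, then push the soldering station's green rocker switch fully over to on, and only then press the station's yellow preset key all the way down and let it come back up. Do not press the blue or white key, and leave the solder spool, the bottle and the tin where they stand: nothing is to be picked up or shifted.

Things in the scene. Friction and masses are not known exactly. Their poses are not given: they have to be found in the camera images.
- extractor: Black fixed fume extractor, 170 (x) x 200 (y) mm, flat top 180 mm up; hood to +x (230 wide, 186 high, to x +145 mm), round outlet to x -115. Origin: centre of underside. Yaw within 0.25 rad of the world's; left or right of the robot, station on the other side. Red rocker on top: pivot at x -25, 188 mm up, length along its x, on-end to its -x (the robot).
- fan_switch (a joint): Red rocker: 0 = off (on-half raised 0.40 rad, off-half level), 0.40 rad = fully on (on-half level, off-half raised); starts within 0.05 of off. Held by friction only (0.05 N m, about 2.5 N pressed 20 mm from the pivot): it stays where left. Hard stops at both ends.
- fan_switch_on (a point): Press point on the red rocker: centre of its on-half's upper face, 20 mm from the pivot; 196 mm up when off, 188 when on. Rocker: shallow V, two halves 30 long x 32 mm wide, grey bezel 74 x 44 x 4 mm. On-half: white cross stripe, the half standing up at the start. Axes (tilt with the rocker): x along it away from the on-end, y along the hinge, z up when off.
- station: Beige fixed soldering station, 170 (x) x 220 (y) mm, flat deck 100 mm up. Origin: centre of underside. Yaw within 0.3 rad of the world's. On the deck: three round keys at x -45, y -60, 0, +60 mm, colours in any order; green rocker, pivot at x +35, y -55, 108 mm up, length along the station's y, on-end to its -y; flat blue display at x +35, y +55 mm.
- power_switch (a joint): The green rocker: same build, values and friction as the red one: 0 = off, 0.40 = fully on; it stays where it is left.
- power_switch_on (a point): Press point on the green rocker (same size as the red, black bezel): centre of the upper face of its raised on-half with the white stripe, 20 mm from the pivot; 116 mm up when off, 108 when on. Axes as on the red rocker: x along it away from the on-end (station's +y), y along the hinge.
- key_yellow_base: Black round collar of the yellow key, 42 mm across, 12 mm high, on the station's deck; origin: centre of its underside on the deck, 100 mm above the bench. The yellow cap is 26 mm across, its top 22 mm above this origin when up and 16 mm when fully down, centred on it.
- key_yellow (a joint): Travel of the yellow key: 0 = up, 0.006 m = fully down. Its spring starts to give at about 1.5 N and is fully down at 5 N; it comes back up when let go.
- key_blue_base: Black round collar of the blue key, 42 mm across, 12 mm high, on the station's deck; origin: centre of its underside on the deck, 100 mm above the bench. The blue cap is 26 mm across, its top 22 mm above this origin when up and 16 mm when fully down, centred on it.
- key_blue (a joint): Travel of the blue key: 0 = up, 0.006 m = fully down. Its spring starts to give at about 1.5 N and is fully down at 5 N; it comes back up when let go.
- key_white_base: Black round collar of the white key, 42 mm across, 12 mm high, on the station's deck; origin: centre of its underside on the deck, 100 mm above the bench. The white cap is 26 mm across, its top 22 mm above this origin when up and 16 mm when fully down, centred on it.
- key_white (a joint): Travel of the white key: 0 = up, 0.006 m = fully down. Its spring starts to give at about 1.5 N and is fully down at 5 N; it comes back up when let go.
- spool: Loose solder spool with green flanges, 56 mm across, 40 mm high, 0.25 kg, upright; origin: centre of its underside. It, the bottle and the tin stand between the two machines, in any order.
- bottle: Loose white plastic bottle, 52 mm across, 130 mm high, about 0.2 kg; origin: centre of its underside.
- tin: Loose flat metal tin, 50 mm across, 35 mm high, about 0.12 kg; origin: centre of its underside.
Mind the look-alikes: they are no part of the job. Of the things like the tin, leave any that is black or brown; of the rest the larger one is meant.

How it is judged:
By the outcome, as a careful person would: the job done as asked, in the order asked, and still so for the second after the job is handed in, with the robot touching nothing.
It also fails if it takes over 48 s, if anything falls off the work surface, if the arm or the gripper's body presses on something with over 40 N, if the wrist force passes 120 N, or if a joint passes its speed limit or range.

## Working session

There is one attempt and no reset: what is moved stays moved. The work goes in short steps, each a Python script; the robot and the scene stay as the last script left them, time stands still between calls to the robot, and variables do not carry over. Pictures are saved under pics/ and viewed, at most 10 in all, crops included, and the job is handed in when it is done.

```bash
mkdir -p pics; ls; python3 - <<'E'
from station import env, effector, solver, viewer, workorder, search_frame, tip_of
import cv2, numpy as np
for c in ("top","side"):
    im,d=viewer.read_camera(c); cv2.imwrite(f"pics/{c}0.png",im[:,:,::-1]); np.savez(f"{c}0.npz",im=im,d=d)
    print(c,viewer.camera_info(c))
    for n in ("fan_switch_on","power_switch_on","key_yellow_base","key_blue_base","key_white_base","extractor","station","spool","bottle","tin"):
        print(n,[(np.round(r["at"],3).tolist(),round(r["score"],2)) for r in tip_of(c,n)[:3]])
s=env.sense();print(s["t"],s["ee_pos"],s["wrist_force"])
E
```

```text
pics
top {'intrinsics': array([[464.92536376,   0.        , 311.07037137],
       [  0.        , 464.92536376, 205.00655069],
       [  0.        ,   0.        ,   1.        ]]), 'dist_coeffs': array([-0.03277857,  0.        ,  0.        ,  0.        ,  0.        ]), 'eye': array([0.4479743 , 0.021203  , 1.07066887]), 'rotation': array([[-0.00612698,  0.99051604, -0.13726046],
       [-0.99996752, -0.00535014,  0.00602782],
       [ 0.00523629,  0.13729294,  0.99051665]])}
fan_switch_on [([0.512, -0.266, 0.196], 0.58)]
power_switch_on [([0.554, 0.207, 0.113], 0.75)]
key_yellow_base [([0.462, 0.336, 0.098], 0.78)]
key_blue_base [([0.474, 0.275, 0.097], 0.59)]
key_white_base [([0.467, 0.217, 0.099], 0.84), ([0.509, 0.279, -0.002], 0.69)]
extractor []
station [([0.51, 0.28, 0.0], 0.94), ([0.655, -0.009, 0.0], 0.6)]
spool [([0.543, -0.013, -0.0], 0.68)]
bottle [([0.411, 0.004, -0.001], 0.61), ([0.472, 0.276, 0.099], 0.32)]
tin [([0.598, 0.092, -0.0], 0.94), ([0.653, -0.01, -0.001], 0.75), ([0.634, -0.101, -0.001], 0.71)]
side {'intrinsics': array([[477.90693496,   0.        , 325.4749919
[... 252 characters left out ...]
n': array([[-0.91272718,  0.18727844, -0.36311965],
       [-0.40832852, -0.44865004,  0.7949723 ],
       [-0.01403247,  0.87386493,  0.48596622]])}
fan_switch_on []
power_switch_on [([0.549, 0.205, 0.116], 0.89), ([0.468, 0.215, 0.101], 0.54)]
key_yellow_base [([0.464, 0.336, 0.098], 0.78)]
key_blue_base [([0.469, 0.275, 0.099], 0.86)]
key_white_base [([0.469, 0.214, 0.103], 0.71)]
extractor []
station [([0.51, 0.28, 0.001], 0.69)]
spool [([0.545, -0.01, 0.0], 0.56)]
bottle [([0.655, -0.011, 0.004], 0.57)]
tin [([0.632, -0.101, 0.002], 0.72), ([0.654, -0.012, 0.004], 0.67), ([0.686, 0.088, -0.005], 0.62)]
1.1 [0.23073096 0.60768186 0.21460268] [2.36513631e-03 1.06515786e-04 3.26233898e-01]
```

View pics/top0.png

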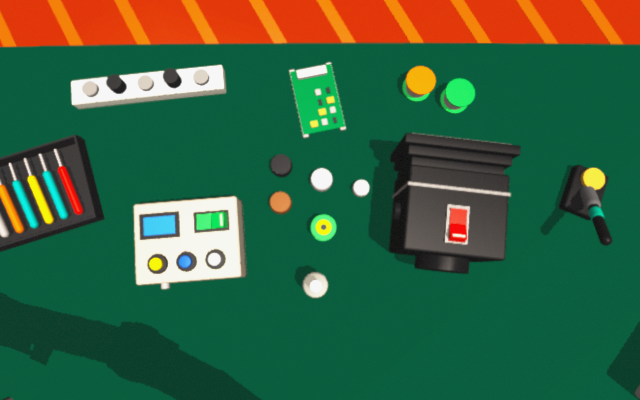

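View pics/side0.png

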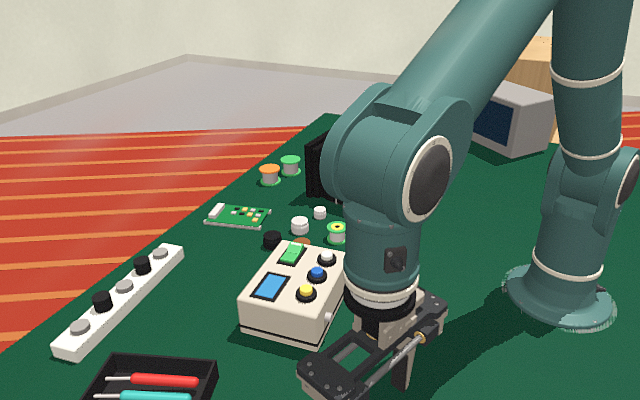

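The top picture shows the station on the left: yellow key (157,264), blue (186,261), white (215,259), green rocker (211,221). The extractor is on the right, with the red rocker at (458,224) and its white stripe at the bottom, toward the robot. In the side picture the arm hides the extractor. I'll measure these points from the depth image.

What could be mistaken for each target:
- **Red rocker:** only (458,224).
- **Green rocker:** only (211,221). The board at (318,100) and the green spool top at (459,94) are not it.
- **Yellow key:** cap at (157,264). The spool hub at (322,227), the iron stand at (594,179) and the grey and black knobs on the bar at (90–200,80) are not it.

```bash
cat > h.py <<'E'
import cv2, numpy as np
from station import viewer
def cloud(c,d):
    i=viewer.camera_info(c); h,w=d.shape
    uv=np.stack(np.meshgrid(np.arange(w),np.arange(h)),-1).reshape(-1,1,2).astype(np.float64)
    n=cv2.undistortPoints(uv,i["intrinsics"],i["dist_coeffs"]).reshape(h,w,2)
    p=np.stack([n[...,0]*d,-n[...,1]*d,-d],-1)
    return p@i["rotation"].T+i["eye"]
BOX={"red":(440,200,475,250),"green":(190,205,232,235),"yellow":(144,252,170,277),"blue":(174,249,198,273),"white":(203,247,227,271)}
def masks(im):
    hsv=cv2.cvtColor(im,cv2.COLOR_RGB2HSV).astype(int);H,S,V=[hsv[...,k] for k in range(3)]
    m={"red":((H<8)|(H>172))&(S>120)&(V>80),"green":(H>45)&(H<75)&(S>120)&(V>60),
       "yellow":(H>22)&(H<35)&(S>120)&(V>100),"blue":(H>98)&(H<125)&(S>120)&(V>80),"white":(S<60)&(V>170)}
    for k,(a,b,c,d) in BOX.items():
        z=np.zeros_like(m[k]);z[b:d,a:c]=1;m[k]=m[k]&z
    return m
E
cat > m.py <<'E'
from h import *
z=np.load("top0.npz");im,d=z["im"],z["d"];P=cloud("top",d)
for k,m in masks(im).items():
    q=P[m&(d>0)]
    c,sz,a=cv2.minAreaRect((q[:,:2]*1000).astype(np.float32))
    print(k,len(q),"mean",q.mean(0).round(4),"z 5/50/95",np.percentile(q[:,2],[5,50,95]).round(4),"rect",np.round(c,1),np.round(sz,1),round(a,1))
for n,bx,zz in (("station",(120,185,255,295),.1),("extractor",(385,180,525,270),.18)):
    a,b,c,e=bx;q=P[b:e,a:c].reshape(-1,3);q=q[abs(q[:,2]-zz)<.005]
    print(n,len(q),cv2.minAreaRect((q[:,:2]*1000).astype(np.float32)),np.median(q[:,2]))
o=np.hstack([cv2.resize(im[195:295,125:255],None,fx=3,fy=3),cv2.resize(im[180:280,390:520],None,fx=3,fy=3)])
cv2.imwrite("pics/crop0.png",o[:,:,::-1])
E
python3 m.py
```

```text
red 518 mean [ 0.5312 -0.2636  0.1906] z 5/50/95 [0.1857 0.1898 0.1979] rect [ 530.9 -264. ] [32.3 62.6] 82.5
green 457 mean [0.5495 0.225  0.1096] z 5/50/95 [0.104  0.1092 0.1165] rect [550.3 224.2] [33.2 66. ] 4.9
yellow 157 mean [0.4613 0.3332 0.1196] z 5/50/95 [0.1115 0.1206 0.1237] rect [461.5 334.9] [27.1 26.6] 89.7
blue 141 mean [0.4658 0.2729 0.1206] z 5/50/95 [0.1126 0.1216 0.124 ] rect [465.7 274.7] [24.6 28. ] 27.8
white 410 mean [0.4714 0.2162 0.1075] z 5/50/95 [0.0976 0.1016 0.1232] rect [471.6 216.6] [49.5 47.6] 89.8
station 6749 ((510.3009033203125, 276.7342224121094), (168.52651977539062, 220.82252502441406), 4.2078375816345215) 0.09986773815024996
extractor 6958 ((551.7230224609375, -265.7711181640625), (201.4884033203125, 158.43470764160156), 83.62015533447266) 0.17997521853001403
```

View pics/crop0.png

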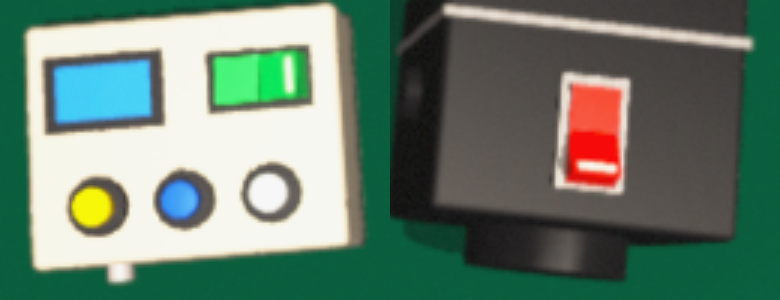

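The crop confirms both choices: the white stripe is on the red rocker's end nearest the robot and on the green rocker's −y end, and the yellow cap is the leftmost key. The heights also agree with the given sizes: rockers about 0.19 and 0.11 m, key top about 0.122 m, deck 0.100 m, extractor top 0.180 m. I'll press the red rocker first.

```bash
cat > press.py <<'E'
import numpy as np
from station import env, effector, solver, viewer
def down(yaw):  # tool y axis at world angle yaw, z down; pick the half turn nearest the present pose
    y=np.array([np.cos(yaw),np.sin(yaw),0]);
    if y@env.sense()["tcp_rot"][:,1]<0: y=-y
    z=np.array([0,0,-1.]);return np.column_stack([np.cross(y,z),y,z])
def press(xy,z0,zmin,F,step=.001):
    env.movel([*xy,z0],rate=.1); env.pause(.2); f0=env.sense()["wrist_force"][2]; z=z0; log=[]
    while z>zmin:
        z-=step; env.movel([*xy,z],rate=.03); s=env.sense(); f=s["wrist_force"][2]-f0
        log.append((round(s["ee_pos"][2]*1e3,1),round(f,1)))
        if abs(f)>F: break
    print(log, np.round(s["wrist_force"],1)); 
    env.movel([*xy,z0+.06],rate=.15); print("t",env.sense()["t"])
E
python3 - <<'E'
from press import *
s=env.sense();print(s["tcp_rot"].round(3).tolist())
R=down(np.pi/2-.115); q=solver.inverse_kinematics([.5115,-.262,.30],R);print(q)
p=s["ee_pos"]; env.movel([p[0],p[1],.30],rate=.2)
effector.grasp(10)
env.reach([.5115,-.262,.27],R)
s=env.sense();print(s["t"],s["ee_pos"],s["gripper_width"],s["joint_positions"].round(2))
press([.5115,-.262],.206,.184,12)
im,d=viewer.read_camera("side")
E
```

```text
[[-0.935, 0.355, 0.0], [0.355, 0.935, 0.0], [-0.0, 0.0, -1.0]]
[-0.40292203  0.39343147  1.07975306  1.74168248 -0.36700541  1.22897658
  2.22701658]
6.2167 [ 0.51195296 -0.26130414  0.26986536] 0.0005020269548378222 [-0.44  0.48  1.17  1.78 -0.47  1.2   2.32]
[(np.float64(205.1), np.float64(-0.2)), (np.float64(203.9), np.float64(-0.8)), (np.float64(202.9), np.float64(0.5)), (np.float64(201.9), np.float64(-0.0)), (np.float64(200.9), np.float64(-1.0)), (np.float64(200.0), np.float64(0.1)), (np.float64(199.0), np.float64(1.2)), (np.float64(197.9), np.float64(2.0)), (np.float64(196.9), np.float64(1.1)), (np.float64(195.9), np.float64(1.1)), (np.float64(194.9), np.float64(0.4)), (np.float64(193.9), np.float64(0.6)), (np.float64(192.9), np.float64(0.4)), (np.float64(191.9), np.float64(0.3)), (np.float64(190.9), np.float64(1.1)), (np.float64(189.9), np.float64(0.4)), (np.float64(188.9), np.float64(0.5)), (np.float64(188.5), np.float64(4.1)), (np.float64(188.4), np.float64(12.2))] [-3.7  2.8 12.3]
t 12.6333
```

The red rocker met its hard stop at 188.4 mm (expected 188). I'll move over to the green rocker, check the red one from the top camera, then press green.

```bash
cat > chk.py <<'E'
from h import *
def halves(name,piv,ax,nm):
    im,d=viewer.read_camera("top");P=cloud("top",d);q=P[masks(im)[name]&(d>0)]
    u=(q[:,:2]-piv)@ax  # along x of rocker, away from on-end
    on,off=q[(u<-.01)&(u>-.024),2],q[(u>.01)&(u<.024),2]
    print(name,len(q),"on-half z",np.median(on) if len(on) else None,"off-half z",np.median(off) if len(off) else None)
    cv2.imwrite(f"pics/{nm}.png",im[:,:,::-1])
E
python3 - <<'E'
from press import *; from chk import halves
p=env.sense()["ee_pos"]; env.movel([p[0],p[1],.30],rate=.2)
R=down(.0735); env.reach([.5507,.2045,.20],R)
halves("red",[.5312,-.2638],[.9934,-.1147],"red1")
s=env.sense();print(s["t"],s["ee_pos"],s["joint_positions"].round(2))
press([.5507,.2045],.124,.104,12)
im,d=viewer.read_camera("top")
E
```

```text
red 481 on-half z 0.18799436395327496 off-half z 0.19425141672179774
14.7917 [0.55097651 0.20329152 0.20015718] [-1.31  0.83  1.42  1.83 -0.86  1.29  0.42]
[(np.float64(123.1), np.float64(-0.9)), (np.float64(121.9), np.float64(-0.9)), (np.float64(120.9), np.float64(-1.9)), (np.float64(120.0), np.float64(-0.5)), (np.float64(119.0), np.float64(-0.9)), (np.float64(118.1), np.float64(-0.3)), (np.float64(117.0), np.float64(-0.1)), (np.float64(116.0), np.float64(0.6)), (np.float64(114.9), np.float64(0.9)), (np.float64(113.9), np.float64(0.8)), (np.float64(112.9), np.float64(0.2)), (np.float64(111.9), np.float64(-0.4)), (np.float64(110.9), np.float64(-0.7)), (np.float64(109.9), np.float64(-0.6)), (np.float64(108.9), np.float64(-0.3)), (np.float64(108.5), np.float64(4.0)), (np.float64(108.4), np.float64(11.6)), (np.float64(108.3), np.float64(17.4))] [-6.2  0.1 18.4]
t 21.0667
```

Red is on: on-half level at 188.0 mm, off-half raised. Green also met its stop, at 108.3 mm. I'll check it from above, then press yellow.

```bash
python3 - <<'E'
from press import *; from chk import halves
p=env.sense()["ee_pos"]; env.movel([.40,.40,.22],rate=.2)
halves("green",[.5492,.2244],[-.0734,.9973],"green1")
print(env.sense()["t"],env.sense()["ee_pos"])
E
```

```text
green 452 on-half z 0.10814581975229076 off-half z 0.11460077600354557
22.5667 [0.40069304 0.39883931 0.21999476]
```

View pics/green1.png

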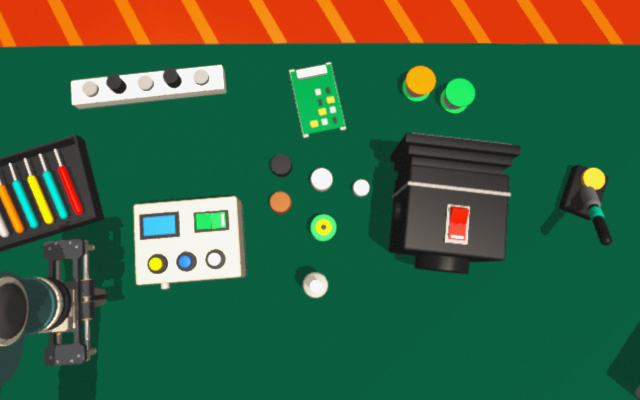

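Both rockers are over, at (211,220) and (457,224), and the spool, bottle and tin have not moved. Next is the yellow key, with its bottom expected at 116 mm.

```bash
python3 - <<'E'
from press import *; from chk import halves
env.movel([.4615,.334,.16],rate=.2)
press([.4615,.334],.128,.112,14)
env.movel([.40,.40,.22],rate=.2); env.pause(.3)
from h import *
halves("green",[.5492,.2244],[-.0734,.9973],"end")
halves("red",[.5312,-.2638],[.9934,-.1147],"end")
im,d=viewer.read_camera("top");P=cloud("top",d)
for k in("yellow","blue"):print(k,np.median(P[masks(im)[k]&(d>0)][:,2]))
print(abs(im[150:300,260:380].astype(int)-np.load("top0.npz")["im"][150:300,260:380]).max(),env.sense()["t"])
E
```

```text
[(np.float64(127.1), np.float64(-0.2)), (np.float64(126.0), np.float64(0.2)), (np.float64(124.9), np.float64(0.3)), (np.float64(123.9), np.float64(-0.2)), (np.float64(123.0), np.float64(-0.1)), (np.float64(122.1), np.float64(0.7)), (np.float64(121.1), np.float64(2.0)), (np.float64(120.1), np.float64(3.3)), (np.float64(119.1), np.float64(3.6)), (np.float64(118.1), np.float64(4.2)), (np.float64(117.1), np.float64(5.0)), (np.float64(116.4), np.float64(8.8)), (np.float64(116.3), np.float64(15.6))] [-4.8 -1.3 15.4]
t 27.8083
green 451 on-half z 0.10772474109397889 off-half z 0.11430136237601507
red 497 on-half z 0.18781162614903102 off-half z 0.19392215737414448
yellow 0.12070837279099322
blue 0.12135518541021267
14 28.8833
```

The key bottomed at 116.3 mm with 15 N and came back up. Both rockers are still on and nothing else has moved, so I'm handing the job in.

```bash
python3 -c "
from station import workorder
print(workorder.finish_job())"
```

```text
the job is handed in; nothing more can be done
None
```

The job is handed in: I pushed the red rocker fully on, then the green, then pressed the yellow key fully down and let it come back up, with no other key pressed, nothing shifted, and about 29 s on the clock at the last check.

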